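# Lock the sample wheel and hold its loaded side down

### The arm

A 6-joint arm with a two-finger parallel gripper is mounted at the origin on the work surface. World frame = base frame: x ahead of the robot, y to its left, z up, the work surface at z = 0. Lengths are in m, angles in rad, forces in N, time in s.
With the tool pointing down it reaches from about 0.35 to 0.975 m from the base axis. Payload 17.4 kg.
Tool frame: the origin (TCP) lies at the very end of the fingers, on their centre line; the grasp point (between the pads) lies 19 mm behind it (bot.hold_point_z is the distance from the TCP to the grasp point, in m); z points along the fingers, y is the direction in which the jaws open and shut (so a half turn about z gives the same grasp; the last joint's range is limited). The gripper opens to 85 mm and grips with 20 to 120 N. Pads are 22 mm wide; open, the fingers measure 114 mm over their backs; the gripper's body (76 mm by 85 mm) begins 54 mm behind the grasp point. The pads swing forward as they close: fully open they stand 13 mm farther back than shut.
Start: joints at [-1.284, 0.116, 1.442, -0, 1.584, -0.038], TCP at [0.215, -0.64, 0.231] pointing down, gripper open.
Joint ranges: [-2.83, 2.83], [-0.83, 2.19], [0.07, 2.5], [-1.14, 4.28], [0.01, 3], [-2.97, 2.97]. Speed limits (rad/s): [1.89, 1.89, 2.22, 3.14, 3.14, 3.14].

### API

Orientations are given as [roll, pitch, yaw] about the fixed x, y, z axes, in that order (R = Rz(yaw) Ry(pitch) Rx(roll)).
In Python, from cell import bot, eyes gives the robot as it stands. Calls block until the motion is done:
- bot.move_pose(position, orientation): joint-space move of the TCP to a pose.
- bot.servo_line(position, attitude=None, speed=0.15): straight line of the TCP; attitude=None keeps the orientation; speed is the mean speed in m/s.
- bot.set_joints(angles): joint-space move.
- bot.move_gripper(opening, grasp_force=None): finger opening in m; grasp_force is the grip in N (None keeps the last); returns when the fingers have stopped.
- bot.sleep(seconds).
- bot.ik(position, orientation): joint angles nearest the present ones, or None.
- bot.get_state(): the state.
- eyes.grab_frame(name): name is "side" or "top" or "wrist"; returns (picture, depth): 480x640x3 uint8, red, green, blue; 480x640 float32, m along the optical axis (not along the pixel's ray), 0 where there is no reading.
- eyes.camera_model(name): a dict with "intrinsics" (3x3 intrinsics, pixels), "R" (3x3) and "t" (3): a world point X has camera coordinates R X + t. Camera axes: x right, y down, z forward; pixel columns grow to the right and rows downward; lengths in m; the calibration is good to about 2 mm. A picture is of the moment at which its call begins: read the wrist's pose just before it. camera_model takes no time and is no camera call; for the wrist camera it gives the pose at the moment of the call.
A pose or a line that the arm cannot do raises bot.IKError and nothing moves.
- bot.hand_in(): hands the job in, once; it reports no verdict.
Trained networks look in the newest picture that a camera, given by its name, has taken for a name from the list of things; names that differ only in an ending like _2 or _b are one class to them, and where a whole thing is asked for, a point or a joint stands for the part that bears it (a point fixed in the world has none). Each returns a list of dicts, best first, with "conf" (0 to 1); they miss things now and then, are a little off and sometimes report something else, mostly with a low value. They report only what shows in the picture. A call takes as long as a camera call.
- eyes.search_frame(name, camera): "pixel" ([column, row] in pixels, amid what is visible of it).
- eyes.silhouettes(name, camera): "mask" (480x640 bool, what is visible of it) and "pixel" ([column, row] in pixels, amid what is visible of it).
The state is a dict: "time": time; "joint_positions": joint angles; "qd": joint speeds; "joint_torque": joint torques, N m; "ee_pos": TCP position; "eef_rot": TCP orientation; "force": force on the tool from outside, world axes, zero at the start; "moment": the same for the moment, N m; "opening": finger opening in m.
Only numpy, scipy, OpenCV 4.12 (cv2) and the standard library are available. Lean on these libraries where they do the work, as an engineer would, in place of code of your own. Each camera call takes 0.05 s, during which the arm holds its last target. There are 200 camera calls.

### The job

First turn the lock ring of the sample-wheel unit by its upright pin until its arm lines up with the fixed locked mark, before moving the wheel. Then turn the closed wheel by its crank, feel which side is the heavy, loaded one, and bring that side straight down over the beam port. Finish while still gripping the crank handle and holding the wheel still like that; leave the other things on the bench alone.

Things in the scene. Friction and masses are not known exactly. Their poses are not given: they have to be found in the camera images.
- stand: Sample-wheel unit, fixed to the bench; origin under its base plate (14 mm thick, x -130..100, y -105..255 mm) below the wheel's centre; x, y level, z up. The wheel's shaft lies along y, the crank sticks out to -y. Bearing column behind the wheel: 70 mm wide, y 43..93, top 200 mm up. Beam-port block under the wheel: 50 mm wide, y -20..30, top 66 mm up. Lock ring beyond the column.
- wheel_axis (a point): Centre of the closed grey drum (132 mm across, 34 mm thick) on the level shaft, 165 mm above the bench; stays put as the wheel turns. Inside, out of sight, one pocket holds a steel load of 0.38 to 0.58 kg, its centre 37 mm off the shaft; on which side, seen from the crank, differs each time. The wheel is otherwise balanced.
- wheel (a joint): Turn of the wheel, rad, -9 to 9; 0 = crank straight up, grows as it goes from up towards the stand's +x. Stiff bearing with dry friction (0.24 N m): the wheel stays where left and never swings down by itself. Turning takes about 5 N along the crank's path (against the last motion, either way), at most 3 to 5 N more where the load is lifted, as much less where it comes down.
- crank_grip (a point): Grip point on the axis of the crank handle, 45 mm from the shaft: a black sleeve 16 mm thick, 68 mm long, level, along the stand's y, turning freely on its pin. The point is 64 mm out from the drum's face (81 mm from wheel_axis along the stand's -y) and 23 mm from the sleeve's free end. Its orientation spins with the sleeve and means nothing.
- lock_ring (a joint): Turn of the lock ring about its upright axis, rad; starts at 0 to 0.5, grows counter-clockwise seen from above, locked at 1.30 (arm in line with the mark), hard stop at 1.35. Stays where left; 0.12 N m of friction, about 1.6 N at the pin.
- lock_axis (a point): Centre of the top of the boss (56 mm thick, top 54 mm above the bench) around which the aluminium lock ring (88 mm across) turns. It lies at x -10, y 175 mm in the stand's frame.
- lock_pin (a point): Point on the axis of the upright steel pin at the end of the ring's arm, 72 mm above the bench; the pin is 13 mm thick, its top 84 mm above the bench, and it stands free from the arm's top at 34 mm up. 74 mm from lock_axis; moves with the ring.
- lock_mark (a point): Top of the fixed locked mark: a raised grey rib 30 mm long, 10 mm wide, 36 mm above the bench, pointing at the boss; its centre is 108 mm from lock_axis, its inner end 93 mm.
- jar: Bystander: glass jar 48 mm across, 60 mm high, standing on the unit's base plate.
- vial: Bystander: amber vial 28 mm across, 55 mm high, standing on the unit's base plate.
- holder: Bystander: flat aluminium sample holder 50 x 75 x 8 mm with a steel button, 20 mm high in all, on the bench before the unit.
- stone_tray: Bystander: yellow divided tray 160 x 210 x 30 mm.
- mouse: Bystander: black computer mouse 105 x 60 x 36 mm.
- brush: Bystander: small brush 160 mm long.
- calib_weight: Bystander: steel weight 36 mm across, 48 mm high.

How it is judged:
By the outcome, as a careful person would: the job done as asked, in the order asked, and still so for the second after the job is handed in, while the arm keeps its last pose, push and grip.
It also fails if it takes over 72 s, if anything falls off the work surface, if the arm or the gripper's body presses on something with over 40 N, if the wrist force passes 120 N, or if a joint passes its speed limit or range.

## Working session

There is one attempt and no reset: what is moved stays moved. The work goes in short steps, each a Python script; the robot and the scene stay as the last script left them, time stands still between calls to the robot, and variables do not carry over. Pictures are saved under pics/ and viewed, about 8 in all and at most 12, crops included, and the job is handed in when it is done.

```bash
ls; mkdir -p pics
cat > h.py <<'E'
import numpy as np, cv2
from cell import bot, eyes
def world(cam, px, depth, m=None):
    m=m or eyes.camera_model(cam); K=np.array(m["intrinsics"]);R=np.array(m["R"]);t=np.array(m["t"])
    c=np.linalg.inv(K)@np.array([px[0],px[1],1.])*depth
    return R.T@(c-t)
def proj(cam,X,m=None):
    m=m or eyes.camera_model(cam); c=np.array(m["R"])@np.array(X)+np.array(m["t"]); p=np.array(m["intrinsics"])@c
    return p[:2]/p[2]
def cloud(cam,mask,d):
    m=eyes.camera_model(cam);K=np.array(m["intrinsics"])
    v,u=np.nonzero(mask&(d>0)); z=d[v,u]
    c=np.linalg.inv(K)@np.vstack([u*z,v*z,z])
    return (np.array(m["R"]).T@(c-np.array(m["t"])[:,None])).T
E
python3 - <<'E'
from h import *
for c in ["top","side"]:
    p,d=eyes.grab_frame(c); cv2.imwrite(f"pics/{c}1.png",p[:,:,::-1]); np.save(f"{c}1.npy",d)
    for n in ["stand","wheel","crank_grip","lock_ring","lock_pin","jar","vial","holder"]:
        for r in eyes.silhouettes(n,c)[:1]:
            P=cloud(c,r["mask"],d); 
            print(c,n,round(r["conf"],2),np.round(r["pixel"]),np.round(np.median(P,0),3) if len(P) else None,np.round(P.min(0),3),np.round(P.max(0),3),len(P))
print(bot.get_state()["time"],bot.hold_point_z)
E
```

```text
pics
top stand 0.65 [312. 211.] [0.604 0.012 0.015] [ 0.487 -0.175 -0.009] [0.746 0.202 0.239] 11465
top wheel 0.91 [342. 198.] [ 0.617 -0.068  0.218] [ 0.558 -0.175 -0.004] [ 0.706 -0.041  0.239] 1144
top crank_grip 0.61 [154. 314.] [0.341 0.416 0.023] [0.289 0.39  0.004] [0.39  0.452 0.043] 871
top lock_ring 0.6 [260. 202.] [0.628 0.123 0.037] [0.587 0.068 0.01 ] [0.677 0.192 0.089] 601
top lock_pin 0.63 [261. 203.] [0.626 0.123 0.037] [0.587 0.068 0.01 ] [0.671 0.192 0.088] 576
top jar 0.51 [356. 179.] [ 0.685 -0.105  0.071] [ 0.667 -0.121  0.022] [ 0.713 -0.091  0.084] 201
top vial 0.24 [312. 210.] [0.604 0.011 0.015] [ 0.487 -0.175 -0.012] [0.747 0.201 0.239] 11536
top holder 0.95 [335. 278.] [ 0.437 -0.052  0.009] [ 0.408 -0.09  -0.007] [ 0.463 -0.013  0.028] 560
side stand 0.97 [276. 284.] [0.609 0.027 0.017] [ 0.488 -0.415 -0.005] [0.749 0.202 0.235] 10868
side wheel 0.71 [279. 213.] [ 0.613 -0.049  0.198] [ 0.559 -0.415 -0.001] [ 0.689 -0.014  0.235] 1562
side crank_grip 0.66 [285. 191.] [ 0.615 -0.134  0.217] [ 0.607 -0.165  0.21 ] [ 0.624 -0.097  0.221] 86
side lock_ring 0.97 [259. 320.] [0.623 0.142 0.038] [0.586 0.073 0.013] [0.672 0.195 0.089] 576
side lock_pin 0.61 [263. 321.] [0.624 0.141 0.038] [0.586 0.081 0.013] [0.673 0.195 0.089] 550
side jar 0.56 [245. 251.] [ 0.701 -0.085  0.055] [ 0.662 -0.209 -0.001] [0.736 0.028 0.183] 204
side vial 0.46 [231. 307.] [0.707 0.114 0.046] [0.696 0.057 0.013] [0.733 0.124 0.073] 200
side holder 0.95 [348. 282.] [ 0.437 -0.041  0.01 ] [ 0.411 -0.09  -0.   ] [ 0.464 -0.008  0.026] 385
0.9 0.0187
```

Run:
```python
import cv2,numpy as np
a=cv2.imread("pics/top1.png")[140:300,200:400];b=cv2.imread("pics/side1.png")[150:370,170:390]
a=cv2.resize(a,(400*1,320),interpolation=2);a=cv2.resize(a,(400,320))
b=cv2.resize(b,(400,400))
A=np.zeros((400,800,3),np.uint8);A[:320,:400]=a;A[:,400:]=b
cv2.imwrite("pics/c1.png",A)
```

```text
(no output)
```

View pics/c1.png

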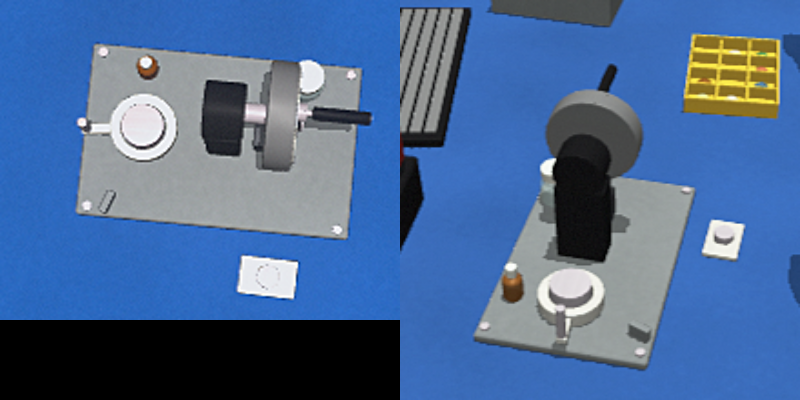

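View pics/side1.png

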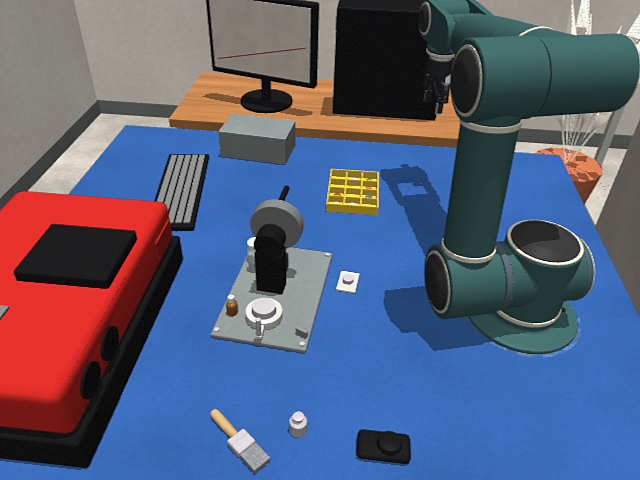

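Run:
```python
from h import *
d=np.load("top1.npy"); P=cloud("top",np.ones_like(d,bool),d)
s=P[(P[:,2]>.009)&(P[:,2]<.019)&(P[:,0]>.46)&(P[:,0]<.77)&(P[:,1]>-.2)&(P[:,1]<.23)]
r=cv2.minAreaRect(s[:,:2].astype(np.float32)*1000); print("plate",r,len(s))
b=P[(P[:,2]>.045)&(P[:,2]<.062)&(abs(P[:,0]-.622)<.05)&(abs(P[:,1]-.125)<.05)]; print("boss",b.mean(0),b.min(0),b.max(0),len(b))
q=P[(P[:,2]>.066)&(P[:,2]<.1)&(abs(P[:,0]-.622)<.1)&(P[:,1]>.1)&(P[:,1]<.24)]; print("pin top",np.round(q,3))
w=P[(P[:,2]>.21)&(abs(P[:,0]-.62)<.1)&(P[:,1]<0)&(P[:,1]>-.2)]; print("wheel/crank",np.round(w[w[:,1]<-.09],3)[::8])
st=bot.get_state(); print(st["eef_rot"],st["force"])
m=eyes.camera_model("wrist"); print("wristcam",-np.array(m["R"]).T@np.array(m["t"]),m["R"],st["ee_pos"])
```

```text
plate ((614.5606079101562, 15.348342895507812), (426.2768249511719, 308.70928955078125), 89.74970245361328) 6714
boss [0.63022788 0.11161611 0.05297729] [0.6024011  0.07554778 0.0451251 ] [0.67134818 0.15876327 0.06193914] 366
pin top [[0.717 0.109 0.066]
 [0.716 0.106 0.069]
 [0.712 0.111 0.079]
 [0.714 0.109 0.07 ]
 [0.714 0.106 0.067]
 [0.714 0.104 0.07 ]
 [0.711 0.114 0.07 ]
 [0.711 0.111 0.071]
 [0.711 0.106 0.072]
 [0.71  0.103 0.074]
 [0.711 0.101 0.07 ]
 [0.709 0.114 0.068]
 [0.708 0.111 0.072]
 [0.708 0.108 0.072]
 [0.709 0.106 0.066]
 [0.708 0.104 0.07 ]
 [0.708 0.101 0.07 ]
 [0.706 0.114 0.07 ]
 [0.706 0.106 0.068]
 [0.707 0.104 0.066]
 [0.706 0.101 0.069]
 [0.704 0.111 0.066]
 [0.704 0.109 0.067]
 [0.633 0.187 0.087]
 [0.635 0.187 0.074]
 [0.634 0.183 0.08 ]
 [0.631 0.19  0.084]
 [0.63  0.187 0.089]
 [0.63  0.185 0.088]
 [0.631 0.183 0.084]
 [0.631 0.181 0.081]
 [0.628 0.191 0.082]
 [0.629 0.188 0.08 ]
 [0.629 0.186 0.08 ]
 [0.628 0.183 0.083]
 [0.629 0.18  0.081]
 [0.625 0.19  0.089]
 [0.626 0.188 0.084]
 [0.625 0.185 0.087]
 [0.626 0.183 0.08 ]
 [0.625 0.18  0.087]
 [0.
[... 407 characters left out ...]
.117  0.214]
 [ 0.617 -0.135  0.225]
 [ 0.618 -0.154  0.217]
 [ 0.615 -0.103  0.216]
 [ 0.616 -0.122  0.216]
 [ 0.615 -0.14   0.217]
 [ 0.616 -0.159  0.216]
 [ 0.614 -0.11   0.213]
 [ 0.614 -0.129  0.214]
 [ 0.614 -0.147  0.214]
 [ 0.613 -0.165  0.218]
 [ 0.61  -0.128  0.22 ]
 [ 0.612 -0.147  0.213]
 [ 0.61  -0.165  0.221]
 [ 0.609 -0.152  0.211]
 [ 0.607 -0.159  0.212]]
[-3.14158602e+00 -2.75625124e-06  3.24794989e-01] [-1.6593119  -0.35404318 -0.18148805]
wristcam [ 0.27728837 -0.61915121  0.37351339] [[ 3.18008314e-01 -9.48087800e-01 -4.84677945e-04]
 [-9.15768388e-01 -3.07299974e-01  2.58717967e-01]
 [-2.45436289e-01 -8.18306117e-02 -9.65952783e-01]] [ 0.21538167 -0.63972908  0.23130032]
```

Run:
```python
from h import *
bot.move_pose([0.61,0.12,0.33],[np.pi,0,1.48]); print(bot.get_state()["joint_positions"])
p,d=eyes.grab_frame("wrist"); cv2.imwrite("pics/w1.png",p[:,:,::-1]); np.save("w1.npy",d)
m=eyes.camera_model("wrist"); print(m["intrinsics"]); np.savez("w1m.npz",**{k:np.array(m[k]) for k in ["intrinsics","R","t"]})
for n in ["wheel","crank_grip","lock_ring","lock_pin"]:
    for r in eyes.silhouettes(n,"wrist")[:1]:
        P=cloud("wrist",r["mask"],d); print(n,round(r["conf"],2),np.round(r["pixel"]),np.round(np.median(P,0),3),np.round(P.min(0),3),np.round(P.max(0),3),len(P))
print(bot.get_state()["time"])
```

```text
[ 1.52244663e-01 -8.65352295e-03  1.41335290e+00 -9.01480444e-05
  1.73709337e+00  2.43964065e-01]
[[352.60191907   0.         323.17013794]
 [  0.         352.60191907 243.67972071]
 [  0.           0.           1.        ]]
wheel 0.83 [355. 393.] [ 0.625 -0.046  0.169] [ 0.55  -0.124  0.013] [0.69  0.129 0.405] 3383
lock_ring 0.73 [328. 183.] [0.629 0.127 0.037] [0.587 0.069 0.013] [0.674 0.193 0.086] 2384
lock_pin 0.8 [336. 183.] [0.63  0.127 0.037] [0.588 0.064 0.012] [0.674 0.192 0.086] 2263
4.175
```

View pics/w1.png

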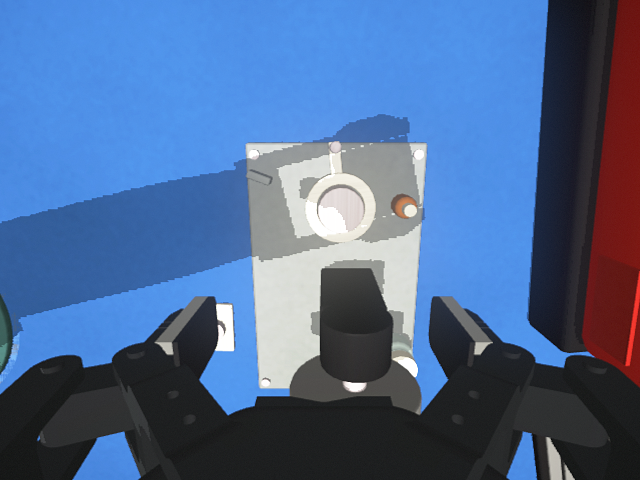

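Run:
```python
from h import *
m=dict(np.load("w1m.npz")); K,R,t=m["intrinsics"],m["R"],m["t"]
def onz(px,z):
    r=R.T@np.linalg.inv(K)@np.array([px[0],px[1],1.]); c=-R.T@t; return (c+r*(z-c[2])/r[2])
img=cv2.imread("pics/w1.png")
# ring outer ellipse refine: bright low-saturation pixels
cor=[onz(p,.014)[:2] for p in [(247,143),(427,143),(259,388)]]
print("corners",np.round(cor,4),[np.linalg.norm(cor[0]-cor[1]),np.linalg.norm(cor[0]-cor[2])])
st=np.array([[-.13,.255],[.1,.255],[-.13,-.105]]); A=np.array(cor)
a=st-st.mean(0); b=A-A.mean(0); th=np.arctan2((a[:,0]*b[:,1]-a[:,1]*b[:,0]).sum(),(a*b).sum())
Q=np.array([[np.cos(th),-np.sin(th)],[np.sin(th),np.cos(th)]]); o=A.mean(0)-Q@st.mean(0)
print("yaw",th,"origin",o,"lock",o+Q@[-.01,.175],"crank top",o+Q@[0,-.081], "resid",np.round(A-(st@Q.T+o),4))
print("boss top",onz((340,206),.054),"pin top",onz((335,147),.084),"mark",onz((260,176),.036))
L=np.r_[o+Q@[-.01,.175],.054]
for z,rad,c in[(.054,.028,(0,0,255)),(.034,.044,(0,255,0))]:
    for f in np.linspace(0,6.28,60):
        q=proj("",[L[0]+rad*np.cos(f),L[1]+rad*np.sin(f),z],m); cv2.circle(img,tuple(int(v*8) for v in q),4,c,-1,shift=3)
im=cv2.resize(img[130:250,235:435],(800,480),interpolation=cv2.INTER_CUBIC); cv2.imwrite("pics/w1c.png",im)
```

```text
corners [[ 0.5219  0.2007]
 [ 0.7458  0.1799]
 [ 0.4871 -0.1534]] [np.float64(0.2248840742355085), np.float64(0.35582457910484644)]
yaw -0.09387366251674088 origin [ 0.62537507 -0.06366335] lock [0.63182287 0.1115035 ] crank top [ 0.61778246 -0.14430672] resid [[ 0.002  -0.0017]
 [-0.0031 -0.001 ]
 [ 0.001   0.0026]]
boss top [0.62988405 0.11738688 0.054     ] pin top [0.62868627 0.18549495 0.084     ] mark [0.53642782 0.16018822 0.036     ]
```

View pics/w1c.png

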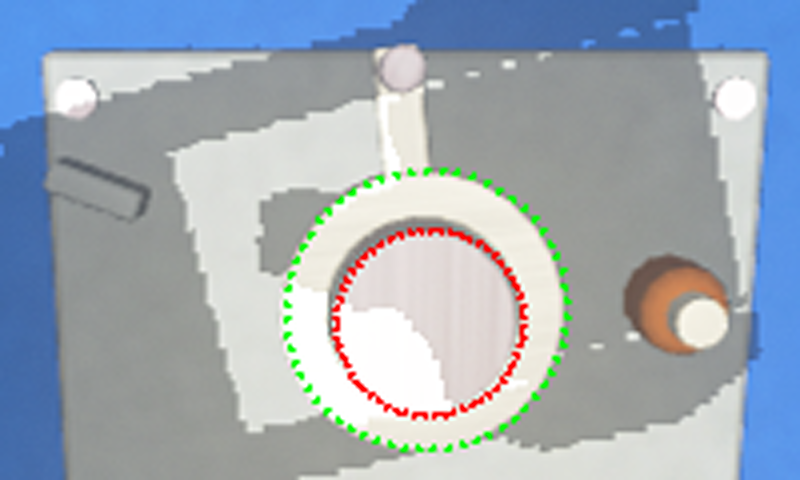

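Run:
```python
from h import *
L=np.array([.6318,.1115]); p0,p1=1.612,2.669
def pos(p,z,r=.074): return [L[0]+r*np.cos(p),L[1]+r*np.sin(p),z]
bot.move_gripper(.05)
bot.move_pose(pos(p0,.13),[np.pi,0,p0])
bot.servo_line(pos(p0,.054),speed=.1)
print(bot.get_state()["force"])
s=bot.move_gripper(0,40); st=bot.get_state(); print("grip",st["opening"],st["force"])
for p in np.linspace(p0,p1,9)[1:]:
    bot.servo_line(pos(p,.054),[np.pi,0,p],speed=.06)
    print(np.round(bot.get_state()["force"],1))
st=bot.get_state(); print(st["opening"],st["ee_pos"],st["time"])
p,d=eyes.grab_frame("wrist"); cv2.imwrite("pics/w2.png",p[:,:,::-1])
```

```text
[ 0.56913847  0.55992026 -0.19798257]
grip 0.011930953764186895 [-0.2990834   0.01554704  4.34186199]
[-0.4  1.2  5.4]
[-2.6  3.8  6. ]
[-3.2  3.9  7.4]
[-4.6  4.9  7.3]
[-6.2  6.9  7.6]
[-8.   6.2  9.1]
[-9.4  6.4 10.6]
[-11.5   6.2  11.1]
0.01164345139144198 [0.56523648 0.14575409 0.05452262] 9.3417
```

Run:
```python
from h import *
bot.move_gripper(.04)
st=bot.get_state(); e=np.array(st["ee_pos"]); 
bot.servo_line([e[0],e[1],.2],speed=.2)
# look from the start-picture direction, yaw 1.48
bot.move_pose([.585,.09,.30],[np.pi,0,1.6])
p,d=eyes.grab_frame("wrist"); cv2.imwrite("pics/w3.png",p[:,:,::-1])
m=eyes.camera_model("wrist"); np.savez("w3m.npz",**{k:np.array(m[k]) for k in ["intrinsics","R","t"]})
img=p[:,:,::-1].copy(); print(proj("",[.6318,.1115,.054],m),proj("",[.565,.146,.084],m),bot.get_state()["time"])
q=proj("",[.58,.13,.05],m).astype(int); x0,y0=q[0]-90,q[1]-65
x0=max(x0,0);y0=max(y0,0);print(x0,y0)
cv2.imwrite("pics/w3c.png",cv2.resize(img[y0:y0+130,x0:x0+180],None,fx=4.4,fy=4.4,interpolation=cv2.INTER_CUBIC))
```

```text
[367.36187212 192.22633501] [305.37841179 158.54851967] 11.6333
230 108
```

View pics/w3c.png

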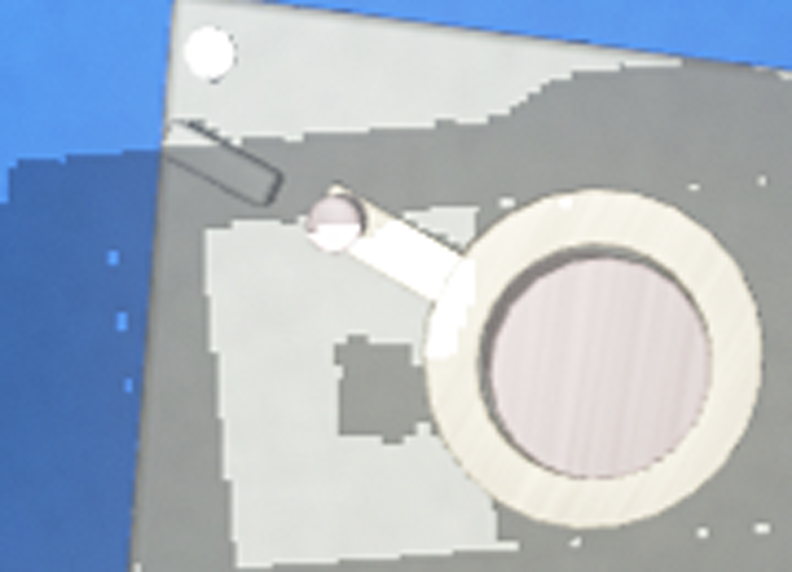

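Run:
```python
from h import *
m=dict(np.load("w3m.npz")); K,R,t=m["intrinsics"],m["R"],m["t"]
def onz(c,z):
    px=(230+c[0]/4.4-.39,108+c[1]/4.4-.39)
    r=R.T@np.linalg.inv(K)@np.array([px[0],px[1],1.]); o=-R.T@t; return (o+r*(z-o[2])/r[2])[:2]
L=onz((600,367),.054); L2=onz((594,357),.034); print("boss",L,"ring",L2)
for n,c,z in [("pin top",(336,218),.084),("mark in",(275.5,193.5),.036),("mark out",(171,137),.036),("arm",(451,275),.034),("arm2",(395,247),.034)]:
    w=onz(c,z); 
    for C in (L,L2): v=w-C; print(n,np.round(w,4),np.round(np.hypot(*v),4),"ang",round(np.arctan2(v[1],v[0]),3))
img=cv2.imread("pics/w3.png")[125:185,260:345]
cv2.imwrite("pics/w3d.png",cv2.resize(img,None,fx=9.3,fy=9.3,interpolation=cv2.INTER_CUBIC))
```

```text
boss [0.63020352 0.11276488] ring [0.63092186 0.11311273]
pin top [0.5656 0.1473] 0.0733 ang 2.65
pin top [0.5656 0.1473] 0.0738 ang 2.659
mark in [0.5478 0.1518] 0.0912 ang 2.699
mark in [0.5478 0.1518] 0.0917 ang 2.705
mark out [0.5216 0.1647] 0.1204 ang 2.695
mark out [0.5216 0.1647] 0.1209 ang 2.7
arm [0.5929 0.1329] 0.0424 ang 2.646
arm [0.5929 0.1329] 0.0429 ang 2.661
arm2 [0.5783 0.1395] 0.0584 ang 2.666
arm2 [0.5783 0.1395] 0.0588 ang 2.677
```

View pics/w3d.png

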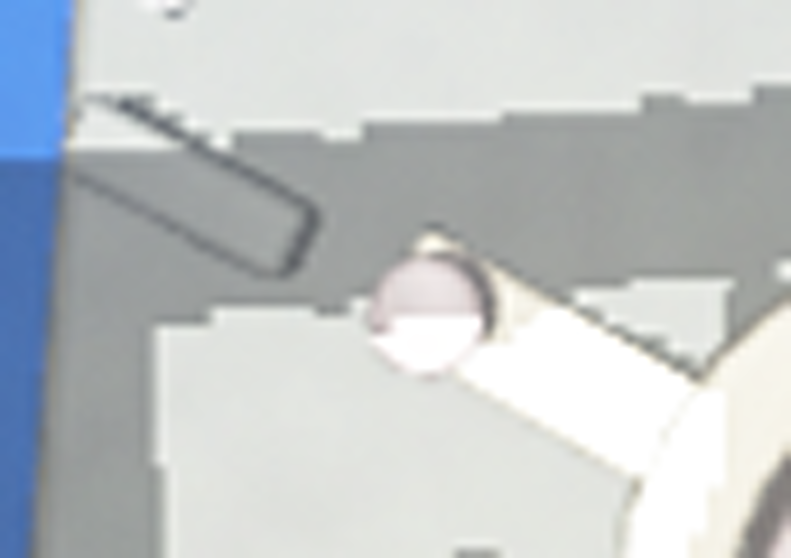

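Run:
```python
from h import *
L=np.array([.631,.1125]); p0=2.66
def pos(p,z=.054,r=.074): return [L[0]+r*np.cos(p),L[1]+r*np.sin(p),z]
def tf():
    s=bot.get_state(); e=np.array(s["ee_pos"])[:2]-L; a=np.arctan2(e[1],e[0]); f=s["force"]
    return round(a,4),round(-np.sin(a)*f[0]+np.cos(a)*f[1],2),round(np.cos(a)*f[0]+np.sin(a)*f[1],2)
bot.move_pose(pos(p0,.13),[np.pi,0,p0])
bot.servo_line(pos(p0),speed=.1)
bot.move_gripper(0,60); print("grip",tf(),bot.get_state()["opening"])
p=p0
while p<p0+.13:
    p+=.01; bot.servo_line(pos(p),[np.pi,0,p],speed=.03); bot.sleep(.05); x=tf(); print(round(p,3),x)
    if abs(x[1])>9: break
print(bot.get_state()["time"])
```

```text
grip (np.float64(2.6574), np.float64(1.24), np.float64(1.48)) 0.011493986609937168
2.67 (np.float64(2.6662), np.float64(-0.15), np.float64(1.27))
2.68 (np.float64(2.676), np.float64(0.64), np.float64(1.6))
2.69 (np.float64(2.6864), np.float64(0.38), np.float64(2.48))
2.7 (np.float64(2.6958), np.float64(-0.34), np.float64(1.9))
2.71 (np.float64(2.706), np.float64(-0.43), np.float64(1.24))
2.72 (np.float64(2.7163), np.float64(0.18), np.float64(1.98))
2.73 (np.float64(2.7261), np.float64(-0.15), np.float64(2.73))
2.74 (np.float64(2.7363), np.float64(1.23), np.float64(2.91))
2.75 (np.float64(2.7463), np.float64(0.41), np.float64(3.51))
2.76 (np.float64(2.7545), np.float64(-1.62), np.float64(2.69))
2.77 (np.float64(2.7567), np.float64(-6.33), np.float64(2.55))
2.78 (np.float64(2.7589), np.float64(-12.21), np.float64(1.47))
17.425
```

Run:
```python
from h import *
L=np.array([.631,.1125])
def pos(p,z=.054,r=.074): return [L[0]+r*np.cos(p),L[1]+r*np.sin(p),z]
def tf():
    s=bot.get_state(); e=np.array(s["ee_pos"])[:2]-L; a=np.arctan2(e[1],e[0]); f=s["force"]
    return round(a,4),round(-np.sin(a)*f[0]+np.cos(a)*f[1],2)
for p in (2.74,2.72,2.706):
    bot.servo_line(pos(p),[np.pi,0,p],speed=.03); bot.sleep(.1); print(p,tf())
bot.move_gripper(.04); print("rel",tf())
bot.servo_line(pos(2.706,.2),speed=.2)
bot.move_pose([.575,.09,.30],[np.pi,0,1.6])
p,d=eyes.grab_frame("wrist"); cv2.imwrite("pics/w4.png",p[:,:,::-1])
m=eyes.camera_model("wrist")
q=proj("",[.58,.13,.05],m).astype(int); x0,y0=max(q[0]-90,0),max(q[1]-65,0); print(x0,y0,bot.get_state()["time"])
cv2.imwrite("pics/w4c.png",cv2.resize(p[y0:y0+130,x0:x0+180,::-1],None,fx=4.4,fy=4.4,interpolation=cv2.INTER_CUBIC))
```

```text
2.74 (np.float64(2.7339), np.float64(-1.89))
2.72 (np.float64(2.7149), np.float64(-0.41))
2.706 (np.float64(2.702), np.float64(-0.11))
rel (np.float64(2.7066), np.float64(1.34))
239 108 20.7583
```

View pics/w4c.png

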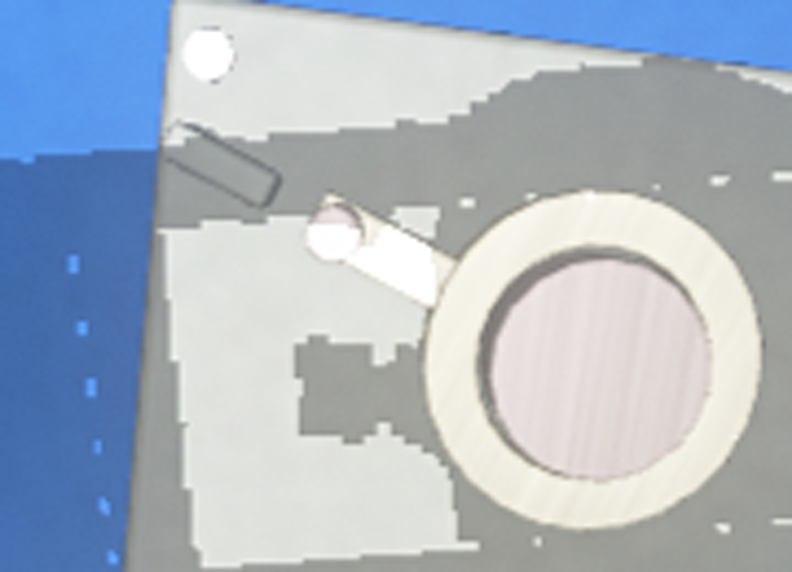

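```bash
cat >> h.py <<'E'
from scipy.spatial.transform import Rotation as Ro
YAW=-.094; O=np.array([.6246,-.0627,.165])
XS=np.array([np.cos(YAW),np.sin(YAW),0]); YS=np.array([-np.sin(YAW),np.cos(YAW),0]); UP=np.array([0,0,1.])
TILT=np.radians(40); ZT=np.cos(TILT)*-UP+np.sin(TILT)*YS
RPY=Ro.from_matrix(np.column_stack([np.cross(XS,ZT),XS,ZT])).as_euler("xyz")
def crank(th,back=0.,dO=np.zeros(3)):
    g=O+dO-.081*YS+.045*(np.sin(th)*XS+np.cos(th)*UP)
    return g+(bot.hold_point_z-back)*ZT
def tang(th): return np.cos(th)*XS-np.sin(th)*UP
def rad(th): return np.sin(th)*XS+np.cos(th)*UP
E
python3 - <<'E'
from h import *
for th in np.arange(0,6.3,.785):
    q=bot.ik(crank(th),RPY); print(None if q is None else np.round(q,2))
print(np.round(bot.ik(crank(0,.1),RPY),2))
E
```

```text
[-0.52  0.17  1.55  0.63  1.72 -0.43]
[-0.5   0.24  1.49  0.64  1.7  -0.42]
[-0.5   0.29  1.49  0.64  1.66 -0.44]
[-0.5   0.29  1.54  0.63  1.62 -0.48]
[-0.52  0.24  1.63  0.62  1.61 -0.51]
[-0.54  0.17  1.69  0.62  1.63 -0.52]
[-0.55  0.11  1.69  0.62  1.67 -0.5 ]
[-0.54  0.12  1.63  0.62  1.71 -0.46]
[-0.52  0.17  1.55  0.63  1.72 -0.43]
[-0.61  0.19  1.4   0.63  1.87 -0.42]
```

Run:
```python
from h import *
bot.servo_line([.575,.09,.40],speed=.25)
bot.move_pose([.575,-.2,.42],[np.pi,0,1.477])
bot.move_pose(crank(0,.12),RPY); bot.move_gripper(.06)
p,d=eyes.grab_frame("wrist"); img=p[:,:,::-1].copy(); m=eyes.camera_model("wrist")
G=O-.081*YS+.045*UP
for X in (G,G-.023*YS,G+.045*YS,O): cv2.circle(img,tuple(proj("",X,m).astype(int)),3,(0,0,255),-1)
cv2.imwrite("pics/w5.png",img); print(bot.get_state()["time"],bot.get_state()["force"])
for r in eyes.silhouettes("crank_grip","wrist")[:1]:
    P=cloud("wrist",r["mask"],d); D=P-O; print(r["conf"],r["pixel"],np.round(np.percentile(D@XS,[2,50,98]),4),np.round(np.percentile(D@YS,[2,50,98]),4),np.round(np.percentile(D[:,2],[2,50,98]),4))
```

```text
23.4583 [-0.93559177 -0.79021487 -0.83757536]
0.79 [323.0, 233.4] [-0.0083 -0.0007  0.0071] [-0.105  -0.0758 -0.0395] [0.0439 0.0506 0.0527]
```

View pics/w5.png

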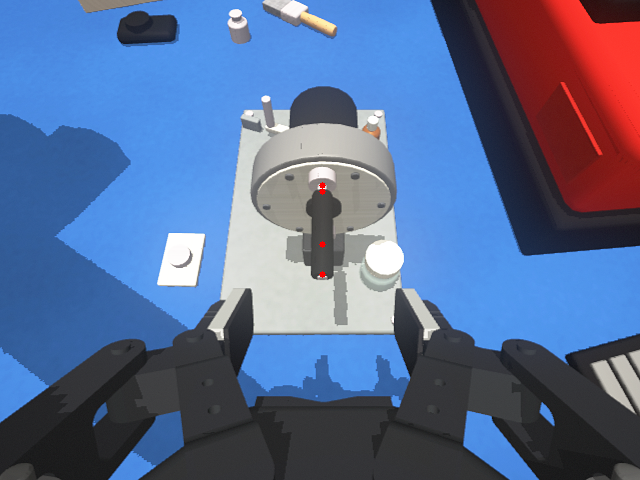

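Run:
```python
from h import *
bot.servo_line(crank(0),RPY,speed=.12)
f0=np.array(bot.get_state()["force"])
bot.move_gripper(0,60); s=bot.get_state(); print("grip",s["opening"],f0,s["force"],s["time"])
rows=[]
seq=np.r_[np.linspace(0,2*np.pi,21)[1:],np.linspace(2*np.pi,0,21)[1:]]
for i,th in enumerate(seq):
    bot.servo_line(crank(th),speed=.06); bot.sleep(.08)
    s=bot.get_state(); f=np.array(s["force"])-f0
    h=np.array(s["ee_pos"])-bot.hold_point_z*ZT-O; a=np.arctan2(h@XS,h[2])
    rows.append([1 if i<20 else -1,a,f@tang(a),f@rad(a),f@YS,s["opening"],np.hypot(h@XS,h[2])])
    if np.linalg.norm(f)>35: print("big",f); break
r=np.array(rows); np.save("rows.npy",r); print(np.round(r,3)); print(bot.get_state()["time"])
```

```text
grip 0.014728377790677302 [0.20197727 0.9149241  0.15015465] [ 0.25299781 -4.44423953  2.28231626] 25.1417
[[ 1.0000e+00  3.3000e-01  6.8990e+00  2.4970e+00 -5.2740e+00  1.4000e-02
   4.5000e-02]
 [ 1.0000e+00  6.5300e-01  7.5190e+00  5.3040e+00 -5.5880e+00  1.4000e-02
   4.5000e-02]
 [ 1.0000e+00  9.8100e-01  7.0730e+00  6.8190e+00 -6.6890e+00  1.4000e-02
   4.5000e-02]
 [ 1.0000e+00  1.3040e+00  8.2190e+00  6.7080e+00 -6.2310e+00  1.4000e-02
   4.5000e-02]
 [ 1.0000e+00  1.6220e+00  7.4800e+00  2.5750e+00 -5.8070e+00  1.4000e-02
   4.5000e-02]
 [ 1.0000e+00  1.9330e+00  5.8640e+00 -2.3090e+00 -6.7100e+00  1.4000e-02
   4.5000e-02]
 [ 1.0000e+00  2.2350e+00  3.8330e+00 -8.0960e+00 -7.9210e+00  1.4000e-02
   4.5000e-02]
 [ 1.0000e+00  2.5280e+00  3.1220e+00 -9.5570e+00 -8.0400e+00  1.5000e-02
   4.5000e-02]
 [ 1.0000e+00  2.8260e+00  3.2140e+00 -9.2020e+00 -7.9590e+00  1.4000e-02
   4.5000e-02]
 [ 1.0000e+00  3.1310e+00  8.8500e-01 -7.1030e+00 -8.3420e+00  1.4000e-02
   4.5000e-02]
 [ 1.0000e+00 -2.8430e+00  8.4400e-01 -6.3510e+00 -8.6750e+00  1.5000e-02
   4.5000e-02]
 [ 1.0000e+00 
[... 1875 characters left out ...]
0e+00 -3.1610e+00 -6.3790e+00 -7.8990e+00  1.4000e-02
   4.5000e-02]
 [-1.0000e+00  1.9050e+00 -1.7590e+00 -3.2460e+00 -7.2160e+00  1.5000e-02
   4.5000e-02]
 [-1.0000e+00  1.5930e+00  1.1380e+00  1.3980e+00 -6.8610e+00  1.5000e-02
   4.5000e-02]
 [-1.0000e+00  1.2720e+00 -2.8300e-01  2.0540e+00 -7.1270e+00  1.4000e-02
   4.5000e-02]
 [-1.0000e+00  9.5500e-01 -4.8200e-01  5.4390e+00 -8.1470e+00  1.4000e-02
   4.5000e-02]
 [-1.0000e+00  6.4000e-01 -1.8900e-01  5.6300e+00 -8.3960e+00  1.4000e-02
   4.5000e-02]
 [-1.0000e+00  3.2500e-01 -7.6900e-01  5.2050e+00 -8.9480e+00  1.4000e-02
   4.5000e-02]
 [-1.0000e+00  1.0000e-02 -6.0400e-01  6.3900e+00 -9.4900e+00  1.5000e-02
   4.5000e-02]]
43.8083
```

Run:
```python
import numpy as np
r=np.load("rows.npy"); 
for sel,n in ((r[:,0]!=0,"all"),(r[:,0]>0,"fwd"),(r[:,0]<0,"back")):
    q=r[sel]; th=q[:,1]; A=np.column_stack([np.sin(th),np.cos(th),q[:,0]]+([np.ones(len(q))] if n=="all" else []))
    c,res,_,_=np.linalg.lstsq(A,q[:,2],rcond=None); e=q[:,2]-A@c
    print(n,np.round(c,2),"amp",np.hypot(*c[:2]),"down at",np.arctan2(-c[1],c[0])%(2*np.pi) if 0 else (np.pi/2+np.arctan2(c[0],c[1])),"rms",e.std())
```

```text
all [3.13 2.58 3.68 0.02] amp 4.05175763024404 down at 2.4518448923399636 rms 1.216966315420413
fwd [3.06 1.73 3.69] amp 3.515351114773683 down at 2.6271201070869514 rms 0.843371303689094
back [3.19 3.43 3.65] amp 4.678703846376004 down at 2.3197537798195635 rms 1.2351040173701886
```

Run:
```python
from h import *
f0=np.array([.202,.915,.15])
for th in (.4,.8,1.2,1.5): bot.servo_line(crank(th),speed=.08)
rows=[]
def go(th,d):
    bot.servo_line(crank(th),speed=.025); bot.sleep(.04)
    s=bot.get_state(); f=np.array(s["force"])-f0
    h=np.array(s["ee_pos"])-bot.hold_point_z*ZT-O; a=np.arctan2(h@XS,h[2])%(2*np.pi)
    rows.append([d,a,f@tang(a),f@rad(a),th])
g=np.arange(1.6,3.31,.1)
for th in g: go(th,1)
for th in g[::-1][1:]: go(th,-1)
r=np.array(rows); np.save("rows2.npy",r); print(np.round(r,2).tolist()); print(bot.get_state()["time"])
```

```text
[[1.0, 1.63, 1.89, 2.24, 1.6], [1.0, 1.73, 1.1, 0.82, 1.7], [1.0, 1.82, 0.63, 0.02, 1.8], [1.0, 1.92, -0.73, -1.65, 1.9], [1.0, 2.02, -0.87, -2.13, 2.0], [1.0, 2.11, -1.32, -2.93, 2.1], [1.0, 2.21, -0.39, -5.73, 2.2], [1.0, 2.31, -1.64, -5.33, 2.3], [1.0, 2.4, -2.33, -6.72, 2.4], [1.0, 2.5, -2.76, -5.44, 2.5], [1.0, 2.59, -2.48, -5.95, 2.6], [1.0, 2.69, -2.63, -6.2, 2.7], [1.0, 2.79, -3.48, -5.64, 2.8], [1.0, 2.88, -3.78, -6.0, 2.9], [1.0, 2.98, -4.29, -4.81, 3.0], [1.0, 3.08, -4.24, -4.43, 3.1], [1.0, 3.18, -4.02, -4.99, 3.2], [1.0, 3.28, -4.23, -5.12, 3.3], [-1.0, 3.18, -1.87, -5.58, 3.2], [-1.0, 3.09, -1.34, -6.42, 3.1], [-1.0, 2.99, -1.51, -6.04, 3.0], [-1.0, 2.89, 1.35, -8.27, 2.9], [-1.0, 2.8, 0.64, -7.06, 2.8], [-1.0, 2.7, -0.01, -7.39, 2.7], [-1.0, 2.6, 1.46, -7.82, 2.6], [-1.0, 2.51, 1.1, -7.33, 2.5], [-1.0, 2.42, 2.75, -7.45, 2.4], [-1.0, 2.32, 1.98, -6.6, 2.3], [-1.0, 2.23, 2.23, -3.73, 2.2], [-1.0, 2.13, 3.55, -4.87, 2.1], [-1.0, 2.04, 3.57, -2.7, 2.0], [-1.0, 1.94, 4.44, -0.98, 1.9], [-1.0, 1.84, 3.5, -0.29, 1.8], [-1.0, 1.74, 3.7, 0.86, 1.7], [-1.0, 1.64, 4.75, 2.58, 1.6]]
58.375
```

Run:
```python
from h import *
r=np.load("rows2.npy"); k=np.column_stack([np.sin(r[:,1]),np.cos(r[:,1]),r[:,0]]); c=np.linalg.lstsq(k,r[:,2],rcond=None)[0]; print(c,np.pi/2+np.arctan2(c[0],c[1]))
for th in (1.9,2.2,2.425): bot.servo_line(crank(th),speed=.05)
bot.sleep(.4)
s=bot.get_state(); h=np.array(s["ee_pos"])-bot.hold_point_z*ZT-O; print(np.arctan2(h@XS,h[2]),s["force"],s["opening"],np.abs(s["qd"]).max(),s["time"])
p,d=eyes.grab_frame("side"); cv2.imwrite("pics/s2.png",cv2.resize(p[150:370,170:420,::-1],None,fx=2.6,fy=2.6,interpolation=cv2.INTER_CUBIC))
```

```text
[ 3.03562916  2.75306523 -1.81391777] 2.404968843456735
2.439637938770508 [-6.68083705 -6.87102104  4.96580111] 0.014644198105437578 0.0011707335300994073 59.9583
```

View pics/s2.png

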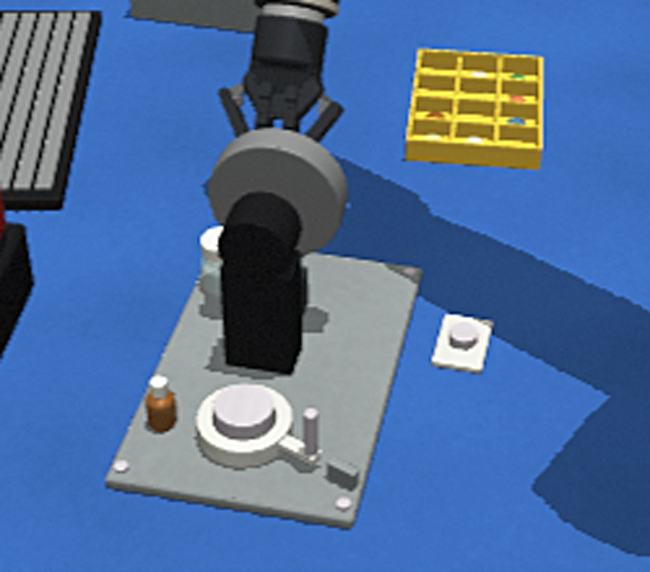

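```bash
python3 -c "
from h import *
bot.hand_in()"
```

```text
the job is handed in; nothing more can be done
```

I locked the ring first, then turned the wheel until its heavy side pointed straight down. I handed the job in at about 60 s, still gripping the crank.

**Lock ring:** My first camera-based setting fell about 0.045 rad short. I gripped the pin again, felt the hard stop, and backed off about 0.05 rad to the locked position. After I let go, the wrist picture showed the arm in line with the mark to about 0.6°. The last side view shows it still there.

**Wheel:** I turned the crank one full turn each way, then made a slower sweep each way.
- **Where the load is:** The full turns put the load straight down at a crank angle of 2.45 rad, and the slow sweep at 2.40 rad. The wheel is held at 2.44 rad. I'd put that within about 0.05–0.1 rad.
- **Disagreement:** The two directions of the full turn, fitted separately, gave 2.63 and 2.32 rad. The friction reading when stopped changed with speed, so I relied on the averages of both directions.

**Last check:** The wheel was still and the handle gripped, with a force of about 11 N at the wrist. In the last side view the jar, vial, holder and tray looked undisturbed. I did not check the mouse, brush and weight again at the end, but the arm never worked near them.

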